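Unstack gearbox parts onto layout boards

ROBOT

A 6-joint arm with a two-finger parallel gripper is mounted at the origin on the work surface. World frame = base frame: x ahead of the robot, y to its left, z up, the work surface at z = 0. Lengths are in mm, angles in rad, forces in N, time in s.
With the tool pointing down it reaches from about 350 to 775 mm from the base axis. Payload 7.3 kg.
Tool frame: the origin (TCP) lies between the finger pads; the fingertips stand 8 mm ahead of it and the grasp point (between the pads) lies 11 mm behind it; y points along the fingers, z is the direction in which the jaws open and shut, and the axes are right-handed (so a half turn about y gives the same grasp; the last joint's range is limited). The gripper opens to 92 mm and grips with 3 to 60 N. Pads are 19 mm wide; open, the fingers measure 130 mm over their backs; the gripper's body (75 mm by 190 mm) begins 47 mm behind the grasp point.
Start: joints at [1.068, 0.342, 1.524, -0, 1.275, -0.146], TCP at [183.357, 491.96, 234.741] pointing down, gripper open.
Joint ranges: [-2.53, 2.53], [-0.77, 2.02], [0.04, 2.7], [-1, 4.14], [0.28, 2.66], [-3.11, 3.11]. Speed limits (rad/s): [2.57, 2.57, 3.14, 3.14, 3.14, 3.14].

INTERFACE

Orientations are given as [roll, pitch, yaw] about the fixed x, y, z axes, in that order (R = Rz(yaw) Ry(pitch) Rx(roll)).
In Python, from plant import bot, vision, job gives the robot as it stands. The module is installed in compiled form; this text tells all that it offers.
- The arm moves only by the tool arm_command, never from a script. Its argument "deltas" is a list of rows, each a list of 4 numbers: the shift along the tool's x, y, z in m, then the turn about the tool's y in degrees. In form: [[x, y, z, twist], ...]. A call has 1 to 5 rows; each row shifts and turns the commanded pose from where the row before left it, along the tool's axes as they then stand; what a row does not reach is not made up. A row lasts 1/10 s, in which the tool goes at most 50 mm and 8.59 degrees, less where a joint would pass 70% of its speed; a pose out of reach is approached as far as the arm can. A call is refused whole if a number of a shift passes 0.05 or a number of a turn 8.59, either way. A call with a gripper value outside its range is refused whole. "claw" is the closure in counts, from 0 (fully open) to 255 (shut), set as the call begins (left out, the last holds). The fingers move at their own pace and stop on an object; the grip force is fixed at half the most. Time passes only in rows, so rows that do not move let the fingers close. It gives the time, the measured TCP pose, the force and the opening at its end, in the units of the state.
- bot.get_obs(): the state, without advancing time (a new reading comes with each control period).
- vision.capture(name): name is "scene" or "top"; returns a dict with "img" (400x640x3 uint8, red, green, blue), "camera_matrix" (3x3 intrinsics, pixels), "dist_coeffs" ([k1, k2, p1, p2, k3] as OpenCV has them; the pictures are not rectified), "world_to_cam" (4x4, takes a point from world to camera coordinates). Camera axes: x right, y down, z forward; pixel columns grow to the right and rows downward; lengths in mm; the calibration is good to about 2 mm. A picture is of the moment at which its call begins. There is no depth.
- job.close_job(): hands the job in, once; it reports no verdict.
Trained networks look in a picture, given as the dict that the camera call returned (one of the last four; its "shot" number tells which), for a name from the list of things; names that differ only in an ending like _2 or _b are one class to them, and where a whole thing is asked for, a point or a joint stands for the part that bears it (a point fixed in the world has none). Each returns a list of dicts, best first, with "confidence" (0 to 1); they miss things now and then, are a little off and sometimes report something else, mostly with a low value. They report only what shows in the picture. A call takes as long as a camera call.
- vision.find_in(picture, name): "xyz" ([x, y, z] in mm, in the coordinates of the camera as it stood for that picture, good to about 4 mm: the middle of the surface that is visible of it).
- vision.regions_of(picture, name): "mask" (400x640 bool, what is visible of it).
The state is a dict: "time": time; "joint_positions": joint angles; "dq": joint speeds; "tau": joint torques, N m; "tool_pos": TCP position; "tcp_rot": TCP orientation; "contact_force": force on the tool from outside, world axes, zero at the start; "moment": the same for the moment, N m; "grip_width": finger opening in mm.
Only numpy, scipy, OpenCV 4.12 (cv2) and the standard library are available. Lean on these libraries where they do the work, as an engineer would, in place of code of your own. Each camera call takes 0.05 s, during which the arm holds its last target. There are 200 camera calls.

TASK

Four washed gearbox parts are piled on the low grey plastic stand. Take the pile apart from the top, one part at a time (nut, bearing, gear, then cover), and set each one down flat, the same way up, centred on the small plywood board that carries its own dark outline, with the oblong cover lined up with its oblong outline. Set the parts down, do not drop them, and leave all four lying released on their boards.

Things in the scene. Friction and masses are not known exactly. Their poses are not given: they have to be found in the camera images.
- nut: Top of the pile: plain dark steel hexagon nut, lying flat, 27 mm across flats, 31 mm across corners, 20 mm high, about 70 g. Origin: centre of its underside; z up; x is square to one pair of flats (so flats face every 60 degrees from x).
- bearing: Second from the top: ball bearing, a bright steel disc 40 mm in diameter, 15 mm high, with a black ring-shaped shield and a dark 17 mm centre on its flat top, about 90 g. Origin: centre of its underside; z up. Round: its turn does not matter.
- gear: Third from the top: steel spur gear 54 mm in diameter over its 22 teeth, 18 mm high, flat top, about 220 g. Origin: centre of its underside; z up. It may be gripped across the teeth at any angle as a 54 mm disc; its turn does not matter.
- cover: Bottom of the pile: pale grey cast aluminium cover, a flat oblong with half-round ends, 112 mm long (its x), 58 mm wide (its y), 18 mm high, about 260 g, with small dark bolt holes. Origin: centre of its underside; z up. The half turn is the same: either end may go either way.
- stand: Low grey plastic stand under the pile, fixed for the job, 120 mm (x) by 80 mm (y), 20 mm high. Origin: centre of its underside, on the bench; z up. The cover lies on its top, the gear on the cover, the bearing on the gear, the nut on the bearing, all loose and not quite centred.
- nut_board: Place of the nut: fixed plywood board 70 by 70 mm, 6 mm thick, flat top with no rim, with a dark hexagon outline, filled, 31 mm over corners, in its middle. Origin: centre of its underside, on the bench; z up. The turn of the nut does not matter.
- bearing_board: Place of the bearing: fixed plywood board 78 by 78 mm, 6 mm thick, flat top with no rim, with a smooth dark ring 40 mm in diameter with a 17 mm pale centre, in its middle. Origin: centre of its underside, on the bench; z up.
- gear_board: Place of the gear: fixed plywood board 86 by 86 mm, 6 mm thick, flat top with no rim, with a dark toothed disc 54 mm in diameter in its middle. Origin: centre of its underside, on the bench; z up.
- cover_board: Place of the cover: fixed plywood board 136 mm (x) by 80 mm (y), 6 mm thick, flat top with no rim, with a dark oblong with round ends, 112 mm along x and 58 mm along y, in its middle. Origin: centre of its underside, on the bench; z up.

How it is judged (in metres and radians):
On the way, in this order (a step that is already met when the one before it is completed fails the run):
1. the hexagon nut lies flat and released on its board, within 12 mm of the middle (horizontal distance between nut and nut_board below 0.012 m and z of nut in the frame of nut_board between 0.003 and 0.01 m and angle between nut's own z axis and vertical below 0.12 rad and linear speed of nut below 0.02 m/s and contact force between nut and the fingers below 0.05 N), for 0.2 s.
2. the bearing lies flat and released on its board, within 12 mm of the middle (horizontal distance between bearing and bearing_board below 0.012 m and z of bearing in the frame of bearing_board between 0.003 and 0.01 m and angle between bearing's own z axis and vertical below 0.12 rad and linear speed of bearing below 0.02 m/s and contact force between bearing and the fingers below 0.05 N), for 0.2 s.
3. the gear lies flat and released on its board, within 12 mm of the middle (horizontal distance between gear and gear_board below 0.012 m and z of gear in the frame of gear_board between 0.003 and 0.01 m and angle between gear's own z axis and vertical below 0.12 rad and linear speed of gear below 0.02 m/s and contact force between gear and the fingers below 0.05 N), for 0.2 s.
4. the cover lies flat and released on its board, within 12 mm of the middle and 12 degrees of its outline (horizontal distance between cover and cover_board below 0.012 m and z of cover in the frame of cover_board between 0.003 and 0.01 m and angle between cover's own z axis and vertical below 0.12 rad and angle between the x axis of cover and the x axis of cover_board, either way round below 0.21 rad and linear speed of cover below 0.02 m/s and contact force between cover and the fingers below 0.05 N), for 0.2 s.
At the end, for the whole second after the job is handed in: Nut, bearing, gear and cover each lie flat and the same way up on the top of their own boards, centres within 12 mm of the boards' centres (horizontally), the cover's length within 12 degrees of its outline's (either way round), all released and at rest (all of step 1 and all of step 2 and all of step 3 and all of step 4); the robot touches nothing.
It fails at once if the hexagon nut is dropped or thrown: it moves faster than 0.7 m/s (a free fall of about 25 mm) out of the fingers (linear speed of nut above 0.7 m/s and contact force between nut and the fingers below 0.05 N).
It fails at once if the bearing is dropped or thrown: it moves faster than 0.7 m/s (a free fall of about 25 mm) out of the fingers (linear speed of bearing above 0.7 m/s and contact force between bearing and the fingers below 0.05 N).
It fails at once if the gear is dropped or thrown: it moves faster than 0.7 m/s (a free fall of about 25 mm) out of the fingers (linear speed of gear above 0.7 m/s and contact force between gear and the fingers below 0.05 N).
It fails at once if the cover is dropped or thrown: it moves faster than 0.7 m/s (a free fall of about 25 mm) out of the fingers (linear speed of cover above 0.7 m/s and contact force between cover and the fingers below 0.05 N).
It also fails if it takes over 106 s, if anything falls off the work surface, if the arm or the gripper's body presses on something with over 40 N, if the wrist force passes 120 N, or if a joint passes its speed limit or range.

## Working session

There is one attempt and no reset: what is moved stays moved. The work goes in short steps, Python scripts to look and compute and a tool call to move; the robot and the scene stay as the last step left them, time stands still between calls to the robot, and variables do not carry over. Pictures are saved under pics/ and viewed, about 12 in all and at most 16, crops included, and the job is handed in when it is done.

Besides the shell and the picture viewer there is one more tool, called after ">>>" by a JSON object that holds its "fn" and its "kwargs". arm_command: Moves the arm, as the interface text tells. Its arguments: {"type":"object","properties":{"deltas":{"type":"array","items":{"type":"array","items":{"type":"number"}}},"claw":{"type":"number"}},"required":["deltas"]}

```bash
mkdir -p pics
cat > h.py <<'E'
import numpy as np, cv2
from plant import bot, vision, job
def cap(n, save=None):
    p=vision.capture(n)
    if save: cv2.imwrite('pics/'+save, p['img'][:,:,::-1])
    return p
def ray(p,uv):
    n=cv2.undistortPoints(np.array([[uv]],float),np.array(p['camera_matrix']),np.array(p['dist_coeffs']))[0,0]
    T=np.array(p['world_to_cam']); R,t=T[:3,:3],T[:3,3]
    return -R.T@t, R.T@np.array([n[0],n[1],1])
def atz(p,uv,z):
    c,d=ray(p,uv); return c+d*(z-c[2])/d[2]
def tri(a,ua,b,ub):
    c1,d1=ray(a,ua); c2,d2=ray(b,ub)
    s=np.linalg.lstsq(np.c_[d1,-d2],c2-c1,rcond=None)[0]
    x,y=c1+d1*s[0],c2+d2*s[1]; return (x+y)/2,np.linalg.norm(x-y)
def toworld(p,x):
    T=np.array(p['world_to_cam']); return T[:3,:3].T@(np.array(x)-T[:3,3])
E
python3 - <<'E'
from h import *
np.set_printoptions(precision=1,suppress=True)
o=bot.get_obs(); print(o)
P={n:cap(n,n+'0.png') for n in('scene','top')}
for n in P: print(n,P[n]['camera_matrix'],P[n]['dist_coeffs'],P[n]['world_to_cam'])
for t in 'nut bearing gear cover stand nut_board bearing_board gear_board cover_board'.split():
  for n in P:
    for r in vision.find_in(P[n],t)[:2]: print(t,n,toworld(P[n],r['xyz']),round(r['confidence'],2))
    for r in vision.regions_of(P[n],t)[:1]:
      m=r['mask']; v,u=np.nonzero(m); print('   mask',m.sum(),u.mean(),v.mean(),u.min(),u.max(),v.min(),v.max(),round(r['confidence'],2))
E
```

```text
{'time': 0.0, 'joint_positions': array([ 1.1,  0.3,  1.5,  0. ,  1.3, -0.1]), 'dq': array([ 0.,  0.,  0., -0.,  0.,  0.]), 'tau': array([  0. , -43.1, -24.4,   0.1,   0.1,  -0. ]), 'tool_pos': array([183.1, 491.6, 234. ]), 'tcp_rot': array([-1.6,  0. , -0.4]), 'contact_force': array([ 0. ,  0.4, -0.2]), 'moment': array([ 0., -0.,  0.]), 'grip_width': 92.04873114265048}
scene [[485.3   0.  314.6]
 [  0.  485.3 196.2]
 [  0.    0.    1. ]] [-0.1  0.   0.   0.   0. ] [[   0.1    1.    -0.   -46.5]
 [   0.5   -0.1   -0.8 -207.4]
 [  -0.8    0.1   -0.5 1490.8]
 [   0.     0.     0.     1. ]]
top [[456.3   0.  325.2]
 [  0.  456.3 202.4]
 [  0.    0.    1. ]] [-0.1  0.   0.   0.   0. ] [[   0.    -1.    -0.    -0.7]
 [  -1.    -0.    -0.1  515.9]
 [   0.1    0.    -1.  1006.3]
 [   0.     0.     0.     1. ]]
nut scene [ 637.8 -167.2   91.5] 0.57
nut scene [ 679.3 -162.1   17.2] 0.38
   mask 250 228.528 234.86 220 236 226 244 0.73
nut top [ 644.  -173.4   35.1] 0.48
nut top [ 642.5 -158.4   16.7] 0.28
   mask 181 404.7900552486188 149.7403314917127 398 412 143 157 0.52
bearing scene [ 639.1
[... 1057 characters left out ...]
5326373 223.6514360313316 292 334 211 236 0.68
bearing_board top [496.2  -0.8   6.3] 0.87
   mask 1089 327.55371900826447 211.90266299357208 310 346 194 230 0.62
gear_board scene [508.5   0.9   6.2] 0.65
gear_board scene [639.2 192.9   4.6] 0.64
   mask 1198 415.14273789649417 257.1302170283806 393 436 242 273 0.67
gear_board top [629.7 192.9   7.3] 0.83
   mask 1326 244.85067873303169 153.68552036199094 223 267 133 174 0.55
cover_board scene [446.6 289.2   4.2] 0.6
cover_board scene [ 639.5 -168.5   89.3] 0.58
   mask 1095 434.1689497716895 202.61278538812786 403 465 186 219 0.66
cover_board top [436.  287.7   4.3] 0.86
   mask 1904 202.87605042016807 235.39968487394958 174 232 203 267 0.92
```

Run:
```python
import cv2,numpy as np
t=cv2.imread('pics/top0.png'); s=cv2.imread('pics/scene0.png')
r=lambda i,x,y,w,h,k:cv2.resize(i[y:y+h,x:x+w],None,fx=k,fy=k,interpolation=cv2.INTER_CUBIC)
cv2.imwrite('pics/a.png',np.vstack([r(t,160,110,320,170,2.5),]))
A=np.hstack([r(t,360,110,80,80,5),r(s,190,215,80,80,5)])
B=np.hstack([r(t,170,195,80,80,5),r(t,205,115,80,80,5)]) 
cv2.imwrite('pics/b.png',cv2.resize(np.vstack([A,B]),(600,600)))
```

```text
(no output)
```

View pics/a.png

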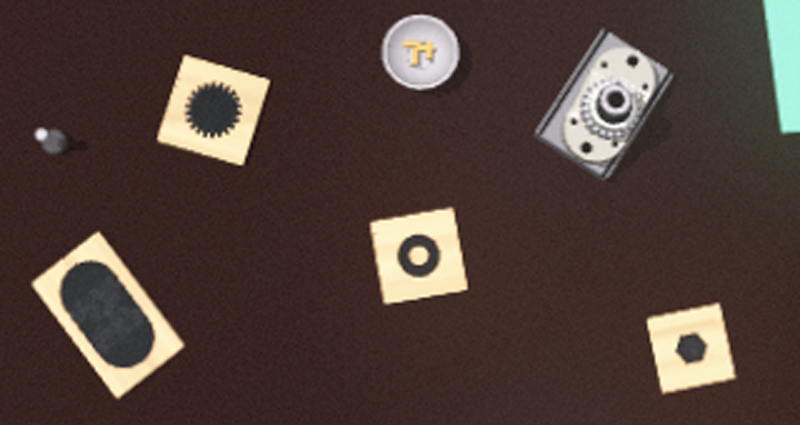

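View pics/b.png

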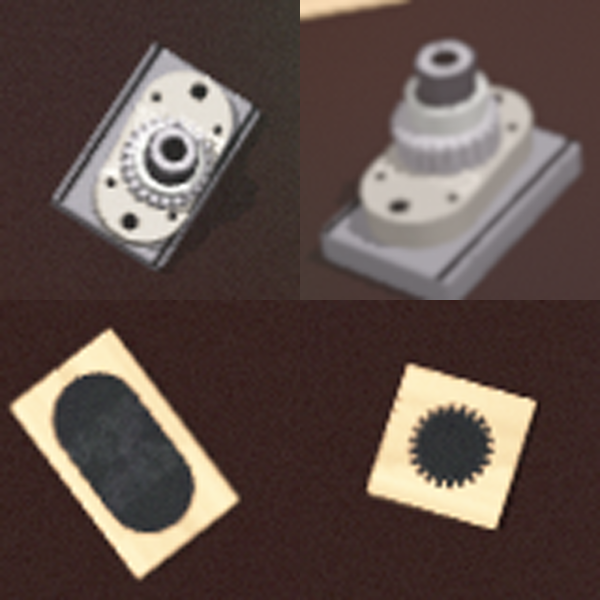

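The two views show the pile (top image, px 406,150) with nut on top, the cover's long axis following the stand, and four boards: gear (245,154), cover (203,235), bearing (327,212), nut (436,249). There are also a bowl and a small post as clutter.

Run:
```python
from h import *
np.set_printoptions(precision=1,suppress=True)
P={'top':cap('top'),'scene':cap('scene')}
B={'nut':((436,249),(202,209),22,15),'bearing':((327,212),(313,224),24,17),'gear':((245,154),(415,257),28,19),'cover':((203,235),(434,203),36,24)}
for n,(a,b,r1,r2) in B.items():
  res={}
  for cam,c,r in(('top',a,r1),('scene',b,int(r1*1.0))):
    im=P[cam]['img'].astype(int); m=((im[:,:,0]>130)&(im[:,:,0]-im[:,:,2]>25)).astype(np.uint8)
    w=np.zeros_like(m); w[c[1]-r:c[1]+r,c[0]-r:c[0]+r]=1; m*=w
    k,l,st,ce=cv2.connectedComponentsWithStats(m); i=1+np.argmax(st[1:,4])
    cs,_=cv2.findContours((l==i).astype(np.uint8),0,2); h=cv2.convexHull(np.vstack(cs))
    q=cv2.fillConvexPoly(np.zeros_like(m),h,1); d=(q>0)&(l!=i)
    # contour to world at z=6
    W=np.array([atz(P[cam],u,6)[:2] for u in h[:,0].astype(float)],np.float32)
    (cx,cy),(ww,hh),ang=cv2.minAreaRect(W)
    v,u=np.nonzero(q); M=cv2.moments(h); cen=(M['m10']/M['m00'],M['m01']/M['m00'])
    dv,du=np.nonzero(d); res[cam]=cen
    print(n,cam,'rect',cx,cy,ww,hh,ang,'dark',atz(P[cam],(du.mean(),dv.mean()),6), d.sum())
  print('   tri',*tri(P['top'],res['top'],P['scene'],res['scene']))
print('nut top',*tri(P['top'],(406.7,150.5),P['scene'],(228.7,231)))
print('nut top@91',atz(P['top'],(406.7,150.5),91),atz(P['scene'],(228.7,231),91))
h=[atz(P['top'],u,38) for u in((412.8,134.3),(394.7,168.9))]
print('cover holes',h,np.linalg.norm(h[0]-h[1]),(h[0]+h[1])/2,np.degrees(np.arctan2(*(h[0]-h[1])[1::-1])),'scene hole',atz(P['scene'],(216.7,269.9),38))
r=lambda i,x,y,w,k:cv2.resize(i[y:y+w,x:x+w],None,fx=k,fy=k,interpolation=cv2.INTER_CUBIC)
cv2.imwrite('pics/nut.png',np.hstack([r(P['top']['img'],386,130,40,10),r(P['scene']['img'],208,220,40,10)])[:,:,::-1])
```

```text
nut top rect 413.5816650390625 -250.96730041503906 71.46646118164062 70.76673126220703 11.951033592224121 dark [ 412.7 -250.9    6. ] 145
nut scene rect 420.5377197265625 -251.29043579101562 80.10224914550781 73.50527954101562 12.335694313049316 dark [ 421.5 -249.8    6. ] 70
   tri [ 413.5 -252.4    0.3] 0.4014748162625162
bearing top rect 496.1747741699219 0.9962539672851562 77.87110900878906 79.2362289428711 10.635245323181152 dark [495.8   0.8   6. ] 265
bearing scene rect 502.4023132324219 -0.457489013671875 86.326904296875 81.12150573730469 10.710618019104004 dark [502.2   0.2   6. ] 156
   tri [496.4   0.5   0.3] 0.9912530700369865
gear top rect 631.560546875 195.50625610351562 86.76469421386719 86.44377136230469 73.93701171875 dark [631.4 194.6   6. ] 383
gear scene rect 636.222412109375 193.86119079589844 88.32656860351562 93.3940200805664 74.50032806396484 dark [633.7 193.1   6. ] 317
   tri [632.3 195.9   0.6] 0.8524830611987544
cover top rect 438.2862548828125 289.0511779785156 137.2604217529297 81.18057250976562 38.73065185546875 dark [438.2 288.7   6. ] 1063
cover scene rect 443.6175537109375 287.0476379394531 141.39088439941406 88.98407745361328 39.032752990722656 dark [441.6 289.8   6. ] 520
   tri [438.3 290.8   0. ] 1.651697177546774
nut top [ 624.8 -169.8   85.8] 2.247955310339103
nut top@91 [ 623.7 -170.    91. ] [ 632.1 -167.7   91. ]
cover holes [array([ 673.6, -193.7,   38. ]), array([ 592.6, -151.4,   38. ])] 91.31459109037961 [ 633.1 -172.6   38. ] -27.58275708116065 scene hole [ 678.7 -192.5   38. ]
```

View pics/nut.png

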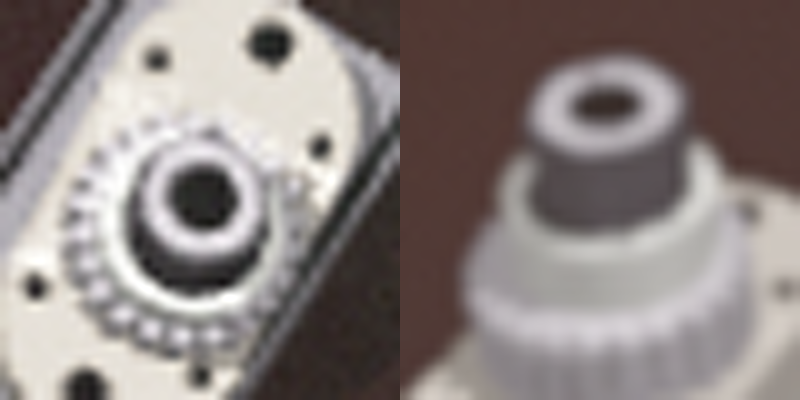

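The nut's ring top sits at px (406,149.6) in the top view and (228.5,230) in the scene view. The scene camera reads the boards about 5 mm low, so I trust the top camera with known heights. I'll check the nut's facets numerically and start the free-space travel.

Run:
```python
from h import *
np.set_printoptions(precision=0,suppress=True,linewidth=200)
a=np.mean([cap('scene')['img'].astype(float).mean(2) for _ in range(8)],0)
print(a[232:243,218:240])
t=np.mean([cap('top')['img'].astype(float).mean(2) for _ in range(8)],0)
print(t[141:162,396:417])
```

```text
[[ 64.  67.  90. 135. 176. 195. 187. 162. 134. 120. 118. 122. 143. 165. 181. 182. 157. 113.  81.  70.  64.  63.]
 [ 64.  66.  78. 107. 146. 175. 186. 185. 176. 170. 167. 166. 173. 178. 168. 147. 117.  89.  82.  86.  78.  66.]
 [ 64.  69.  76.  84. 101. 128. 153. 169. 174. 174. 171. 165. 157. 145. 126. 105.  89.  80.  97. 130. 121.  84.]
 [ 71.  91. 104.  95.  82.  86. 102. 118. 128. 128. 124. 118. 109.  98.  90.  85.  82.  80. 113. 164. 164. 120.]
 [ 89. 124. 135. 112.  84.  77.  78.  83.  87.  88.  86.  84.  84.  83.  83.  84.  83.  80. 116. 177. 193. 159.]
 [113. 148. 147. 110.  82.  77.  78.  79.  81.  83.  84.  84.  84.  85.  85.  85.  83.  80. 115. 182. 209. 185.]
 [132. 156. 139.  95.  76.  78.  78.  79.  81.  84.  85.  85.  85.  85.  85.  84.  82.  79. 115. 183. 213. 199.]
 [139. 156. 127.  83.  74.  77.  78.  79.  81.  84.  85.  85.  84.  85.  84.  83.  82.  89. 136. 192. 212. 202.]
 [138. 159. 134.  86.  72.  75.  77.  78.  80.  83.  84.  84.  84.  83.  83.  82.  88. 124. 176. 206. 206. 190.]
 [139. 164. 150. 109.  79.  72.  74.  76.  79.  82.  83.  83.  82.  84.  92. 104. 1
[... 1712 characters left out ...]
 145. 128.  98.  68.  51. 182. 198. 169. 150. 111.]
 [172. 225. 247. 183.  52.  56.  58.  63.  71.  87.  80.  67.  58.  51.  46. 101. 190. 182. 142. 101.  62.]
 [157. 175. 243. 238. 143.  52.  55.  57.  56.  54.  50.  47.  44.  42. 100. 178. 194. 169. 158. 107.  63.]
 [204. 162. 203. 246. 250. 192.  73.  51.  47.  43.  44.  42.  42. 102. 179. 195. 173. 140. 144.  90.  90.]
 [198. 145. 141. 178. 231. 246. 232. 179. 120. 100. 144. 158. 239. 248. 224. 172. 162. 123.  89.  78. 110.]
 [124. 149. 176. 154. 140. 169. 223. 245. 248. 249. 249. 249. 231. 224. 185. 150. 158. 135.  76. 106.  76.]
 [133. 198. 227. 178. 141. 130. 128. 141. 169. 181. 182. 163. 153. 166. 155. 114. 104.  74.  89.  92.  56.]]
```

>>> {"fn": "arm_command", "kwargs": {"deltas": [[0, -0.01, 0, 0], [0, 0, -0.03, 0]]}}

```text
time: 3.0
tool_pos: [174.1, 466.0, 246.0]
tcp_rot: [-1.567, -0.001, -0.357]
contact_force: [-0.0, 0.6, 0.3]
grip_width: 91.8
```

>>> {"fn": "arm_command", "kwargs": {"deltas": [[0, 0, 0, -8.4], [0.0287, 0, -0.0263, 0], [0.0287, 0, -0.0263, 0], [0.0287, 0, -0.0263, 0], [0.0287, 0, -0.0263, 0]]}}

```text
time: 3.5
tool_pos: [263.9, 336.0, 245.6]
tcp_rot: [-1.57, -0.001, -0.21]
contact_force: [-0.6, -0.2, -0.0]
grip_width: 91.9
```

>>> {"fn": "arm_command", "kwargs": {"deltas": [[0.0287, 0, -0.0263, 0], [0.0287, 0, -0.0263, 0], [0.0287, 0, -0.0263, 0], [0.0287, 0, -0.0263, 0], [0.0287, 0, -0.0263, 0]]}}

```text
time: 4.0
tool_pos: [377.1, 177.1, 245.7]
tcp_rot: [-1.57, -0.001, -0.21]
contact_force: [0.9, 1.2, -1.2]
grip_width: 92.0
```

>>> {"fn": "arm_command", "kwargs": {"deltas": [[0.0287, 0, -0.0263, 0], [0.0287, 0, -0.0263, 0], [0.0287, 0, -0.0263, 0], [0.0287, 0, -0.0263, 0], [0.0287, 0, -0.0263, 0]]}}

```text
time: 4.5
tool_pos: [490.0, 18.4, 245.6]
tcp_rot: [-1.57, -0.001, -0.21]
contact_force: [-0.0, 0.3, -0.1]
grip_width: 91.9
```

>>> {"fn": "arm_command", "kwargs": {"deltas": [[0.0287, 0, -0.0263, 0], [0.0287, 0, -0.0263, 0], [0.0287, 0, -0.0263, 0], [0, 0, 0, 0]]}}

```text
time: 4.9
tool_pos: [558.8, -79.1, 244.7]
tcp_rot: [-1.572, -0.002, -0.214]
contact_force: [-0.2, 0.3, 1.3]
grip_width: 91.8
```

>>> {"fn": "arm_command", "kwargs": {"deltas": [[0.0279, 0, -0.0246, 0], [0.0279, 0, -0.0246, 0], [0.0279, 0, -0.0246, 0], [0, 0.045, 0, 0], [0, 0.045, 0, 0]]}}

```text
time: 5.4
tool_pos: [624.5, -165.7, 155.3]
tcp_rot: [-1.571, -0.004, -0.211]
contact_force: [-1.0, 0.3, -0.5]
grip_width: 91.7
```

>>> {"fn": "arm_command", "kwargs": {"deltas": [[0, 0.025, 0, 0], [0, 0, 0, 0]]}}

```text
time: 5.6
tool_pos: [620.9, -163.5, 125.9]
tcp_rot: [-1.569, 0.008, -0.21]
contact_force: [-0.4, -0.2, -0.4]
grip_width: 91.8
```

Run:
```python
from h import *
a=cap('top');b=cap('scene')
r=lambda i,x,y,w,k:cv2.resize(i[y:y+w,x:x+w],None,fx=k,fy=k,interpolation=cv2.INTER_CUBIC)
cv2.imwrite('pics/c.png',np.hstack([r(a['img'],366,110,80,5),r(b['img'],188,190,80,5)])[:,:,::-1])
print(bot.get_obs()['tool_pos'])
```

```text
[ 623.6896816  -164.592849    130.96364936]
```

View pics/c.png

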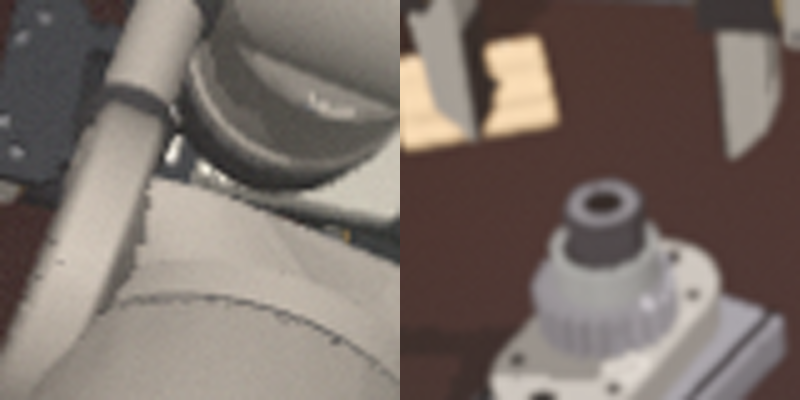

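The scene crop shows the open fingertips at px (202,218) and (255,222), straddling the nut at column 228.6. The top view is blocked by the arm.

>>> {"fn": "arm_command", "kwargs": {"deltas": [[0.0026, 0, -0.0035, 0], [0, 0.02, 0, 0], [0, 0.02, 0, 0], [0, 0.008, 0, 0], [0, 0, 0, 0]]}}

```text
time: 6.2
tool_pos: [625.2, -168.9, 82.1]
tcp_rot: [-1.571, -0.0, -0.21]
contact_force: [-0.8, 0.1, -0.6]
grip_width: 91.9
```

Run:
```python
from h import *
for _ in range(3):
  cap('scene'); o=bot.get_obs(); print(o['tool_pos'],o['tcp_rot'],o['contact_force'])
```

```text
[ 625.64792066 -169.07147103   82.86782442] [-1.57098723e+00 -1.50346633e-03 -2.10164511e-01] [ 0.01243682 -0.38600454 -0.15389204]
[ 625.88438193 -169.17202976   83.26542914] [-1.57115756 -0.00235734 -0.21014469] [ 0.01556829 -0.36478283  0.39325667]
[ 625.97028652 -169.19097267   83.38883655] [-1.57120605 -0.00272054 -0.21016962] [0.65122176 0.86582958 0.93845916]
```

>>> {"fn": "arm_command", "kwargs": {"deltas": [[0, 0.001, 0, 0], [0, 0, 0, 0], [0, 0, 0, 0], [0, 0, 0, 0], [0, 0, 0, 0]], "claw": 210}}

```text
time: 6.85
tool_pos: [625.0, -168.8, 80.8]
tcp_rot: [-1.571, -0.0, -0.21]
contact_force: [0.1, -0.3, 0.1]
grip_width: 56.5
```

>>> {"fn": "arm_command", "kwargs": {"deltas": [[0, 0, 0, 0], [0, 0, 0, 0], [0, 0, 0, 0]]}}

```text
time: 7.15
tool_pos: [625.0, -168.8, 80.7]
tcp_rot: [-1.571, 0.0, -0.21]
contact_force: [-0.3, 0.4, 0.8]
grip_width: 32.3
```

>>> {"fn": "arm_command", "kwargs": {"deltas": [[0, 0, 0, 0], [0, 0, 0, 0], [0, 0, 0, 0]]}}

```text
time: 7.45
tool_pos: [625.0, -168.8, 80.7]
tcp_rot: [-1.571, 0.0, -0.21]
contact_force: [-0.4, 0.2, 0.2]
grip_width: 26.3
```

>>> {"fn": "arm_command", "kwargs": {"deltas": [[0, -0.006, 0, 0], [0, -0.012, 0, 0], [0, -0.02, 0, 0], [0, -0.02, 0, 0], [0, 0, 0, 0]]}}

```text
time: 7.95
tool_pos: [626.9, -169.5, 142.9]
tcp_rot: [-1.572, -0.007, -0.21]
contact_force: [0.8, 0.1, 0.1]
grip_width: 26.7
```

>>> {"fn": "arm_command", "kwargs": {"deltas": [[-0.015, 0, -0.01, 0], [-0.025, 0, -0.0165, 0], [-0.03, 0, -0.02, 0], [-0.03, 0, -0.02, 0], [-0.03, 0, -0.02, 0]]}}

```text
time: 8.45
tool_pos: [478.3, -226.4, 138.3]
tcp_rot: [-1.571, 0.0, -0.21]
contact_force: [0.6, -0.8, -0.3]
grip_width: 26.7
```

>>> {"fn": "arm_command", "kwargs": {"deltas": [[-0.03, 0, -0.02, 0], [-0.02, 0, -0.012, 0], [-0.01, 0, -0.0058, 0], [0, 0.02, 0, 0], [0, 0, 0, 0]]}}

```text
time: 8.95
tool_pos: [412.4, -250.0, 117.1]
tcp_rot: [-1.569, 0.003, -0.211]
contact_force: [-0.4, -0.3, -0.7]
grip_width: 26.9
```

```bash
cat > st.py <<'E'
from h import *
np.set_printoptions(precision=2,suppress=True)
for _ in range(3): cap('scene'); o=bot.get_obs()
print(o['time'],o['tool_pos'],o['tcp_rot'],o['contact_force'],o['grip_width'])
E
python3 st.py
```

```text
9.1 [ 413.91 -250.68  118.98] [-1.57 -0.   -0.21] [ 0.    0.84 -1.05] 26.664258072728984
```

>>> {"fn": "arm_command", "kwargs": {"deltas": [[0, 0.025, 0, 0], [0, 0.03, 0, 0], [0, 0.025, 0, 0], [0, 0.012, 0, 0], [0, 0, 0, 0]]}}

```text
time: 9.6
tool_pos: [413.1, -250.2, 25.8]
tcp_rot: [-1.57, 0.002, -0.21]
contact_force: [0.9, -0.7, -0.5]
grip_width: 26.8
```

```bash
python3 st.py
python3 - <<'E'
from h import *
b=cap('scene')
cv2.imwrite('pics/d.png',cv2.resize(b['img'][165:235,150:255],None,fx=6,fy=6,interpolation=2)[:,:,::-1])
E
```

```text
9.75 [ 414.17 -251.27   27.85] [-1.57 -0.   -0.21] [ 0.07 -1.06  0.2 ] 26.959484605924978
```

View pics/d.png

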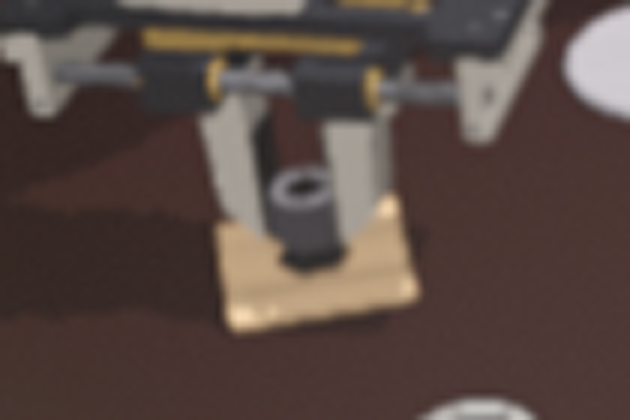

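The nut is held level above its dark outline (crop px 310,255), so I'm lowering it.

>>> {"fn": "arm_command", "kwargs": {"deltas": [[0, 0.006, 0, 0], [0, 0.003, 0, 0], [0, 0.001, 0, 0], [0, 0, 0, 0], [0, 0, 0, 0]]}}

```text
time: 10.3
tool_pos: [413.3, -250.8, 16.7]
tcp_rot: [-1.571, -0.0, -0.21]
contact_force: [0.2, -0.6, -1.5]
grip_width: 26.7
```

>>> {"fn": "arm_command", "kwargs": {"deltas": [[0, 0.001, 0, 0], [0, 0, 0, 0], [0, 0, 0, 0]]}}

```text
time: 10.6
tool_pos: [413.3, -250.7, 15.7]
tcp_rot: [-1.571, -0.0, -0.21]
contact_force: [0.1, -0.2, -0.9]
grip_width: 26.7
```

>>> {"fn": "arm_command", "kwargs": {"deltas": [[0, 0.001, 0, 0], [0, 0, 0, 0], [0, 0, 0, 0]]}}

```text
time: 10.9
tool_pos: [413.3, -250.7, 15.6]
tcp_rot: [-1.571, -0.0, -0.21]
contact_force: [-2.9, 2.3, 10.6]
grip_width: 26.8
```

>>> {"fn": "arm_command", "kwargs": {"deltas": [[0, 0, 0, 0], [0, 0, 0, 0], [0, 0, 0, 0], [0, 0, 0, 0], [0, 0, 0, 0]], "claw": 60}}

```text
time: 11.4
tool_pos: [413.2, -250.7, 14.6]
tcp_rot: [-1.571, 0.0, -0.21]
contact_force: [0.7, 0.4, -0.4]
grip_width: 62.0
```

>>> {"fn": "arm_command", "kwargs": {"deltas": [[0, -0.015, 0, 0], [0, -0.03, 0, 0], [0, -0.04, 0, 0], [0, -0.04, 0, 0], [0, 0, 0, 0]], "claw": 0}}

```text
time: 11.9
tool_pos: [415.6, -252.6, 144.5]
tcp_rot: [-1.575, -0.009, -0.21]
contact_force: [-0.4, -0.4, -0.1]
grip_width: 91.7
```

```bash
python3 st.py
python3 - <<'E'
from h import *
np.set_printoptions(precision=1,suppress=True)
a=cap('top','top1.png');b=cap('scene','scene1.png')
r=lambda i,x,y,w,k:cv2.resize(i[y:y+w,x:x+w],None,fx=k,fy=k,interpolation=cv2.INTER_CUBIC)
cv2.imwrite('pics/e.png',np.hstack([r(a['img'],376,120,50,8),r(b['img'],178,185,50,8)])[:,:,::-1])
for t in ('bearing','nut'):
  for p in(a,b):
    for q in vision.regions_of(p,t)[:1]:
      v,u=np.nonzero(q['mask']); print(t,q['confidence'],u.mean(),v.mean(),u.min(),u.max(),v.min(),v.max())
E
```

```text
12.05 [ 412.91 -250.39  139.16] [-1.57  0.   -0.21] [-0.33  0.5  -0.92] 91.75315255960906
bearing 0.63 404.2278911564626 152.20408163265307 395 413 143 161
bearing 0.51 229.5685618729097 241.15384615384616 220 239 232 250
nut 0.63 440.031746031746 247.984126984127 436 444 243 252
nut 0.43 202.1304347826087 203.7391304347826 195 209 197 210
```

View pics/e.png

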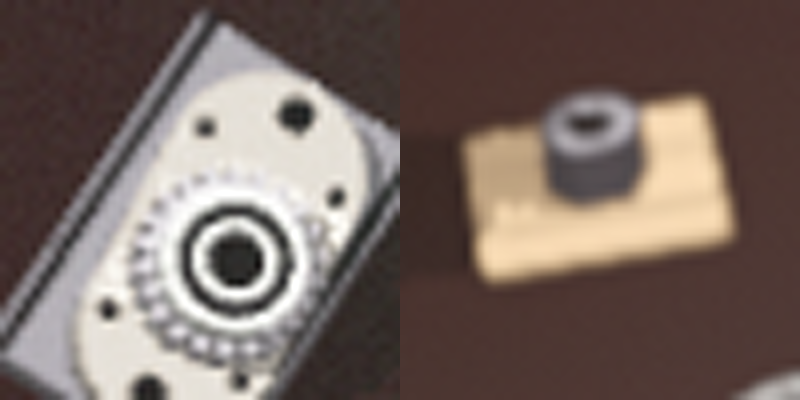

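The nut lies upright on its board over the outline (right crop px 595,150). The bearing now shows on top of the gear, centred at top-image px (405.1,151.9).

Run:
```python
from h import *
np.set_printoptions(precision=1,suppress=True)
a=cap('top')
g=cv2.cvtColor(a['img'][:,:,::-1],6)
big=cv2.resize(g[120:170,376:426],None,fx=8,fy=8,interpolation=2)
m=(big<90).astype(np.uint8); k,l,st,ce=cv2.connectedComponentsWithStats(m)
for i in range(1,k):
  if st[i,4]>150: print(st[i],(c:=(ce[i]+.5)/8-.5+[376,120]),atz(a,c,71),atz(a,c,38))
print(tri(a,(405.1,151.9),cap('scene'),(229.6,237)))
```

```text
[    0     0   400   350 49927] [393.7 131.1] [ 671.5 -145.1   71. ] [ 680.4 -149.8   38. ]
[282 102  30  29 659] [412.6 134. ] [ 665.7 -187.2   71. ] [ 674.4 -193.3   38. ]
[ 289  173  111  182 2361] [419.1 151.6] [ 626. -201.   71.] [ 633.3 -207.6   38. ]
[ 183  207  109  108 2329] [404.9 152.3] [ 624.1 -169.5   71. ] [ 631.3 -175.1   38. ]
[  269   212   131   188 12455] [420.2 161.4] [ 604.1 -203.    71. ] [ 610.7 -209.7   38. ]
[ 211  236   51   50 2015] [405.1 152.1] [ 624.5 -169.9   71. ] [ 631.7 -175.5   38. ]
[   0  362   59   38 1213] [378.1 167.9] [ 588.5 -110.1   71. ] [ 594.5 -113.7   38. ]
[135 378  28  22 535] [394.1 168.3] [ 588.  -145.3   71. ] [ 594.1 -150.1   38. ]
(array([ 624.8, -169.1,   71.5]), np.float64(1.3735653546024154))
```

>>> {"fn": "arm_command", "kwargs": {"deltas": [[0.03, 0, 0.0194, 0], [0.03, 0, 0.0194, 0], [0.03, 0, 0.0194, 0], [0.03, 0, 0.0194, 0], [0.03, 0, 0.0194, 0]]}}

```text
time: 12.95
tool_pos: [581.4, -186.4, 139.3]
tcp_rot: [-1.571, 0.001, -0.21]
contact_force: [-0.2, -0.6, 0.2]
grip_width: 91.7
```

>>> {"fn": "arm_command", "kwargs": {"deltas": [[0.03, 0, 0.0194, 0], [0.01, 0, 0.0065, 0], [0, 0.03, 0, 0], [0, 0.02, 0, 0], [0, 0, 0, 0]]}}

```text
time: 13.45
tool_pos: [622.8, -169.2, 86.0]
tcp_rot: [-1.57, 0.007, -0.21]
contact_force: [-1.0, -0.3, -0.7]
grip_width: 92.0
```

```bash
python3 st.py
```

```text
13.6 [ 625.27 -170.48   90.66] [-1.57 -0.   -0.21] [-0.25  0.04  0.51] 91.77646022538269
```

>>> {"fn": "arm_command", "kwargs": {"deltas": [[0, 0.012, 0, 0], [0, 0.009, 0, 0], [0, 0.003, 0, 0], [0, 0, 0, 0], [0, 0, 0, 0]]}}

```text
time: 14.1
tool_pos: [624.9, -170.2, 65.8]
tcp_rot: [-1.571, -0.0, -0.21]
contact_force: [-0.2, -0.0, -0.0]
grip_width: 91.7
```

```bash
python3 st.py
```

```text
14.25 [ 624.98 -170.24   66.12] [-1.57 -0.   -0.21] [ 0.08 -0.46  0.45] 91.74869874884462
```

>>> {"fn": "arm_command", "kwargs": {"deltas": [[0, 0, 0, 0], [0, 0, 0, 0], [0, 0, 0, 0], [0, 0, 0, 0], [0, 0, 0, 0]], "claw": 190}}

```text
time: 14.75
tool_pos: [624.7, -170.2, 65.7]
tcp_rot: [-1.571, -0.0, -0.21]
contact_force: [-0.4, -0.0, 0.2]
grip_width: 56.5
```

>>> {"fn": "arm_command", "kwargs": {"deltas": [[0, 0, 0, 0], [0, 0, 0, 0], [0, 0, 0, 0], [0, 0, 0, 0]]}}

```text
time: 15.15
tool_pos: [624.8, -170.2, 65.7]
tcp_rot: [-1.571, -0.0, -0.21]
contact_force: [0.1, -0.3, -0.9]
grip_width: 39.1
```

>>> {"fn": "arm_command", "kwargs": {"deltas": [[0, 0, 0, 0], [0, -0.006, 0, 0], [0, -0.014, 0, 0], [0, -0.02, 0, 0], [0, -0.02, 0, 0]]}}

```text
time: 15.65
tool_pos: [624.8, -170.2, 127.4]
tcp_rot: [-1.571, -0.001, -0.21]
contact_force: [0.6, -0.1, -1.2]
grip_width: 39.1
```

>>> {"fn": "arm_command", "kwargs": {"deltas": [[0, 0, 0, 0], [-0.012, 0, 0.0104, 0], [-0.027, 0, 0.0235, 0], [-0.027, 0, 0.0235, 0], [-0.027, 0, 0.0235, 0]]}}

```text
time: 16.15
tool_pos: [549.4, -70.7, 125.2]
tcp_rot: [-1.571, 0.001, -0.211]
contact_force: [-0.2, 0.3, -0.7]
grip_width: 39.1
```

>>> {"fn": "arm_command", "kwargs": {"deltas": [[-0.027, 0, 0.0235, 0], [-0.027, 0, 0.0235, 0], [-0.0145, 0, 0.0127, 0], [0, 0.02, 0, 0], [0, 0, 0, 0]]}}

```text
time: 16.65
tool_pos: [494.4, 1.8, 104.2]
tcp_rot: [-1.571, 0.004, -0.209]
contact_force: [-0.4, -0.4, -1.2]
grip_width: 38.9
```

```bash
python3 st.py
```

```text
16.8 [496.51   0.7  106.01] [-1.57 -0.   -0.21] [-0.88  0.31 -0.21] 39.29973213878356
```

>>> {"fn": "arm_command", "kwargs": {"deltas": [[0, 0.025, 0, 0], [0, 0.03, 0, 0], [0, 0.02, 0, 0], [0, 0.01, 0, 0], [0, 0.002, 0, 0]]}}

```text
time: 17.3
tool_pos: [496.1, 0.7, 18.2]
tcp_rot: [-1.571, 0.001, -0.211]
contact_force: [-1.2, 0.1, -0.8]
grip_width: 38.9
```

>>> {"fn": "arm_command", "kwargs": {"deltas": [[0, 0, 0, 0], [0, 0, 0, 0], [0, 0.001, 0, 0], [0, 0, 0, 0]]}}

```text
time: 17.7
tool_pos: [496.5, 1.0, 18.3]
tcp_rot: [-1.571, -0.001, -0.21]
contact_force: [0.2, 0.2, -0.9]
grip_width: 39.1
```

>>> {"fn": "arm_command", "kwargs": {"deltas": [[0, 0.001, 0, 0], [0, 0, 0, 0], [0, 0, 0, 0]]}}

```text
time: 18.0
tool_pos: [496.1, 1.1, 16.8]
tcp_rot: [-1.571, -0.0, -0.21]
contact_force: [0.1, 0.5, -0.2]
grip_width: 39.0
```

>>> {"fn": "arm_command", "kwargs": {"deltas": [[0, 0.001, 0, 0], [0, 0, 0, 0], [0, 0, 0, 0]]}}

```text
time: 18.3
tool_pos: [496.1, 1.1, 15.7]
tcp_rot: [-1.571, 0.0, -0.21]
contact_force: [-0.1, -0.5, -1.1]
grip_width: 39.3
```

>>> {"fn": "arm_command", "kwargs": {"deltas": [[0, 0.0005, 0, 0], [0, 0, 0, 0], [0, 0, 0, 0]]}}

```text
time: 18.6
tool_pos: [496.2, 1.0, 15.6]
tcp_rot: [-1.571, -0.0, -0.21]
contact_force: [-2.9, 0.3, 5.4]
grip_width: 39.1
```

>>> {"fn": "arm_command", "kwargs": {"deltas": [[0, 0, 0, 0], [0, 0, 0, 0], [0, 0, 0, 0], [0, 0, 0, 0], [0, 0, 0, 0]], "claw": 30}}

```text
time: 19.1
tool_pos: [496.1, 1.0, 15.1]
tcp_rot: [-1.571, 0.0, -0.21]
contact_force: [0.4, -0.4, -0.3]
grip_width: 74.5
```

>>> {"fn": "arm_command", "kwargs": {"deltas": [[0, -0.01, 0, 0], [0, -0.03, 0, 0], [0, -0.04, 0, 0], [0, -0.03, 0, 0], [0, 0, 0, 0]], "claw": 0}}

```text
time: 19.6
tool_pos: [498.7, 0.7, 129.9]
tcp_rot: [-1.57, -0.009, -0.21]
contact_force: [-0.2, -0.3, 0.8]
grip_width: 91.9
```

```bash
python3 st.py
python3 - <<'E'
from h import *
a=cap('top');b=cap('scene')
r=lambda i,x,y,w,k:cv2.resize(i[y:y+w,x:x+w],None,fx=k,fy=k,interpolation=cv2.INTER_CUBIC)
cv2.imwrite('pics/f.png',np.hstack([r(a['img'],376,120,50,8),r(b['img'],288,190,50,8)])[:,:,::-1])
E
```

```text
19.75 [495.7    1.1  125.14] [-1.57  0.   -0.21] [ 0.11 -0.64  0.5 ] 91.98575792546896
```

View pics/f.png

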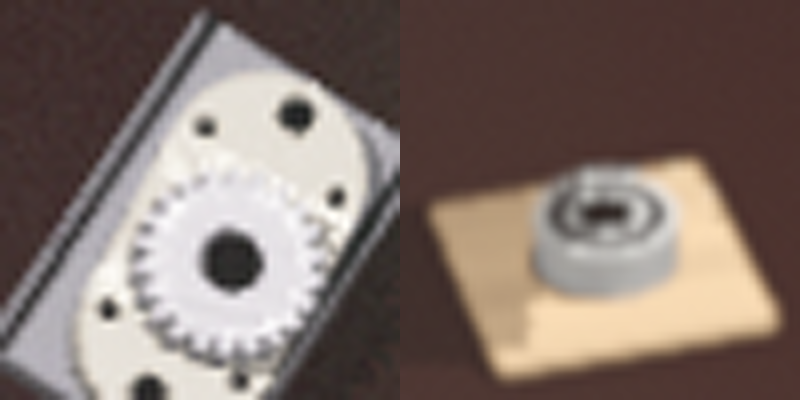

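The bearing sits flat on its board (right crop px 605,230). The gear is now exposed, with its bore at top-image px (404.6,152.3), which puts it near (627.4,-171.3).

>>> {"fn": "arm_command", "kwargs": {"deltas": [[0.03, 0, -0.0257, 0], [0.03, 0, -0.0257, 0], [0.03, 0, -0.0257, 0], [0.03, 0, -0.0257, 0], [0.03, 0, -0.0257, 0]]}}

```text
time: 20.35
tool_pos: [616.2, -157.1, 123.6]
tcp_rot: [-1.57, 0.003, -0.21]
contact_force: [0.6, 1.2, 0.1]
grip_width: 92.0
```

>>> {"fn": "arm_command", "kwargs": {"deltas": [[0.0147, 0, -0.0126, 0], [0, 0.02, 0, 0], [0, 0.025, 0, 0], [0, 0.01, 0, 0], [0, 0, 0, 0]]}}

```text
time: 20.85
tool_pos: [626.2, -170.7, 67.4]
tcp_rot: [-1.57, 0.005, -0.21]
contact_force: [-0.2, -0.1, 0.8]
grip_width: 92.0
```

```bash
python3 st.py
```

```text
21.0 [ 628.36 -171.38   71.11] [-1.57 -0.   -0.21] [0.54 0.28 0.45] 92.0692419615303
```

Next, lower to TCP z 48 (tips about 2 mm above the cover) and close.

>>> {"fn": "arm_command", "kwargs": {"deltas": [[-0.001, 0.012, 0, 0], [0, 0.008, 0, 0], [0, 0.003, 0, 0], [0, 0, 0, 0], [0, 0, 0, 0]]}}

```text
time: 21.5
tool_pos: [626.9, -171.2, 47.3]
tcp_rot: [-1.571, -0.0, -0.21]
contact_force: [0.6, -0.6, -0.5]
grip_width: 91.8
```

>>> {"fn": "arm_command", "kwargs": {"deltas": [[0, 0, 0, 0], [0, 0, 0, 0], [0, 0, 0, 0], [0, 0, 0, 0], [0, 0, 0, 0]], "claw": 150}}

```text
time: 22.0
tool_pos: [626.8, -171.1, 47.3]
tcp_rot: [-1.571, -0.0, -0.21]
contact_force: [-0.4, -0.2, -0.9]
grip_width: 56.3
```

>>> {"fn": "arm_command", "kwargs": {"deltas": [[0, 0, 0, 0], [0, 0, 0, 0], [0, 0, 0, 0]]}}

```text
time: 22.3
tool_pos: [626.8, -171.2, 47.3]
tcp_rot: [-1.571, -0.0, -0.21]
contact_force: [0.7, 0.6, 0.5]
grip_width: 53.5
```

>>> {"fn": "arm_command", "kwargs": {"deltas": [[0, 0, 0, 0], [0, -0.006, 0, 0], [0, -0.014, 0, 0], [0, -0.02, 0, 0], [0, -0.02, 0, 0]]}}

```text
time: 22.8
tool_pos: [626.7, -171.0, 108.5]
tcp_rot: [-1.571, 0.0, -0.21]
contact_force: [-0.4, -0.7, -2.3]
grip_width: 53.3
```

>>> {"fn": "arm_command", "kwargs": {"deltas": [[0, 0, 0, 0], [-0.0032, 0, 0.016, 0], [-0.0065, 0, 0.0327, 0], [-0.0065, 0, 0.0327, 0], [-0.0065, 0, 0.0327, 0]]}}

```text
time: 23.3
tool_pos: [627.2, -52.4, 105.8]
tcp_rot: [-1.57, 0.003, -0.21]
contact_force: [0.6, -0.5, -2.1]
grip_width: 53.3
```

>>> {"fn": "arm_command", "kwargs": {"deltas": [[-0.0065, 0, 0.0327, 0], [-0.0065, 0, 0.0327, 0], [-0.0065, 0, 0.0327, 0], [-0.0065, 0, 0.0327, 0], [-0.0065, 0, 0.0327, 0]]}}

```text
time: 23.8
tool_pos: [629.2, 114.3, 105.8]
tcp_rot: [-1.571, 0.003, -0.21]
contact_force: [-0.6, -0.7, -2.5]
grip_width: 53.2
```

>>> {"fn": "arm_command", "kwargs": {"deltas": [[-0.0065, 0, 0.0327, 0], [-0.0065, 0, 0.0327, 0], [-0.0032, 0, 0.0162, 0], [0, 0, 0, 0], [0, 0, 0, 0]]}}

```text
time: 24.3
tool_pos: [631.2, 195.0, 106.4]
tcp_rot: [-1.572, 0.001, -0.209]
contact_force: [0.7, 1.2, -2.5]
grip_width: 53.3
```

```bash
python3 st.py
```

```text
24.45 [631.87 193.74 106.97] [-1.57  0.   -0.21] [ 0.57  0.08 -2.49] 53.13720500778735
```

>>> {"fn": "arm_command", "kwargs": {"deltas": [[0, 0.025, 0.0012, 0], [0, 0.03, 0, 0], [0, 0.02, 0, 0], [0, 0.012, 0, 0], [0, 0.002, 0, 0]]}}

```text
time: 24.95
tool_pos: [631.5, 195.2, 16.7]
tcp_rot: [-1.572, 0.003, -0.211]
contact_force: [-0.3, 0.1, -2.0]
grip_width: 53.2
```

>>> {"fn": "arm_command", "kwargs": {"deltas": [[0, 0, 0, 0], [0, 0, 0, 0], [0, 0.001, 0, 0], [0, 0, 0, 0], [0, 0, 0, 0]]}}

```text
time: 25.45
tool_pos: [632.3, 196.3, 17.7]
tcp_rot: [-1.57, -0.001, -0.21]
contact_force: [0.1, 0.1, -2.9]
grip_width: 53.6
```

>>> {"fn": "arm_command", "kwargs": {"deltas": [[0, 0.001, 0, 0], [0, 0, 0, 0], [0, 0, 0, 0]]}}

```text
time: 25.75
tool_pos: [632.1, 196.2, 16.2]
tcp_rot: [-1.571, 0.0, -0.21]
contact_force: [0.2, 0.6, -2.7]
grip_width: 53.2
```

>>> {"fn": "arm_command", "kwargs": {"deltas": [[0, 0.0008, 0, 0], [0, 0, 0, 0], [0, 0, 0, 0]]}}

```text
time: 26.05
tool_pos: [632.1, 196.2, 15.4]
tcp_rot: [-1.571, 0.0, -0.21]
contact_force: [-0.3, 0.5, -2.4]
grip_width: 53.2
```

>>> {"fn": "arm_command", "kwargs": {"deltas": [[0, 0.0006, 0, 0], [0, 0, 0, 0], [0, 0, 0, 0]]}}

```text
time: 26.35
tool_pos: [632.2, 196.2, 15.3]
tcp_rot: [-1.571, -0.0, -0.21]
contact_force: [-1.7, -0.2, 2.6]
grip_width: 53.2
```

>>> {"fn": "arm_command", "kwargs": {"deltas": [[0, 0, 0, 0], [0, 0, 0, 0], [0, 0, 0, 0], [0, 0, 0, 0], [0, 0, 0, 0]], "claw": 0}}

```text
time: 26.85
tool_pos: [632.2, 196.3, 14.8]
tcp_rot: [-1.571, -0.0, -0.21]
contact_force: [0.8, -0.8, 0.0]
grip_width: 88.3
```

>>> {"fn": "arm_command", "kwargs": {"deltas": [[0, -0.01, 0, 0], [0, -0.03, 0, 0], [0, -0.04, 0, 0], [0, -0.03, 0, 0], [0, 0, 0, 0]]}}

```text
time: 27.35
tool_pos: [635.0, 196.8, 131.3]
tcp_rot: [-1.567, -0.01, -0.21]
contact_force: [0.6, -0.6, -0.5]
grip_width: 91.8
```

```bash
python3 st.py
python3 - <<'E'
from h import *
np.set_printoptions(precision=1,suppress=True)
a=cap('top');b=cap('scene')
r=lambda i,x,y,w,k:cv2.resize(i[y:y+w,x:x+w],None,fx=k,fy=k,interpolation=cv2.INTER_CUBIC)
cv2.imwrite('pics/g.png',np.hstack([r(a['img'],376,120,60,6.667),r(b['img'],388,220,50,8)])[:,:,::-1])
g=cv2.cvtColor(a['img'][:,:,::-1],6)
big=cv2.resize(g[120:180,376:436],None,fx=8,fy=8,interpolation=2)
k,l,st,ce=cv2.connectedComponentsWithStats((big<110).astype(np.uint8))
for i in range(1,k):
  if 100<st[i,4]<3000: c=(ce[i]+.5)/8-.5+[376,120]; print(st[i],c,atz(a,c,38))
for q in vision.regions_of(a,'cover')[:1]:
  m=q['mask']; hs=max(cv2.findContours(m.astype(np.uint8),0,1)[0],key=len)[:,0].astype(float)
  W=np.array([atz(a,u,38)[:2] for u in hs],np.float32); print(q['confidence'],cv2.minAreaRect(W))
print(toworld(a,vision.find_in(a,'cover')[0]['xyz']))
E
```

```text
27.5 [631.71 196.16 124.59] [-1.57  0.   -0.21] [ 0.07 -0.31 -0.39] 92.108182347645
[280 101  33  31 779] [412.6 134. ] [ 674.4 -193.3   38. ]
[199 122  14  13 148] [401.3 135.6] [ 670.1 -167.1   38. ]
[330 191  13  14 145] [417.6 144.2] [ 650.5 -204.4   38. ]
[102 302  14  17 189] [389.1 158.3] [ 616.9 -138.8   38. ]
[234 373  13  15 165] [405.6 167.1] [ 597.1 -176.2   38. ]
[133 377  32  32 811] [394.1 168.6] [ 593.2 -150.1   38. ]
0.46 ((494.3573913574219, 0.6590633392333984), (38.13608169555664, 40.255836486816406), 0.6340769529342651)
[ 631.1 -173.5   37.4]
```

View pics/g.png

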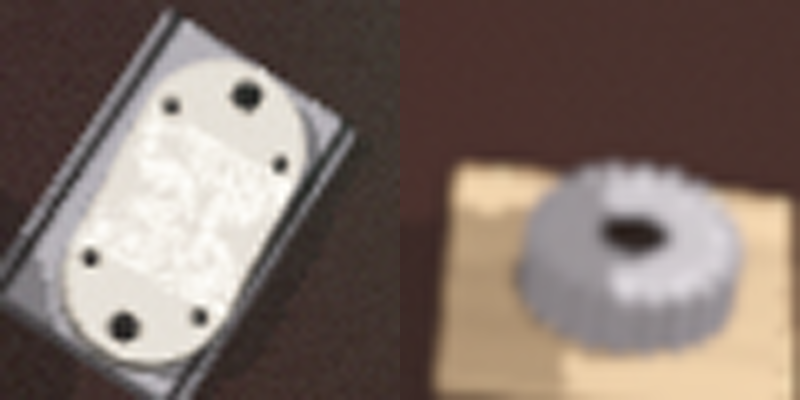

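The gear sits on its board and the cover is clear, with all six holes found: centre (633.7,-171.7), long axis at -28°. The stand has dark lines along its long edges, so I'm checking whether they are raised.

Run:
```python
from h import *
b=np.mean([cap('scene')['img'].astype(float) for _ in range(4)],0)
cv2.imwrite('pics/i.png',cv2.resize(b[235:303,190:272],None,fx=9,fy=8.8,interpolation=2)[:,:,::-1].clip(0,255).astype(np.uint8))
```

```text
(no output)
```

View pics/i.png

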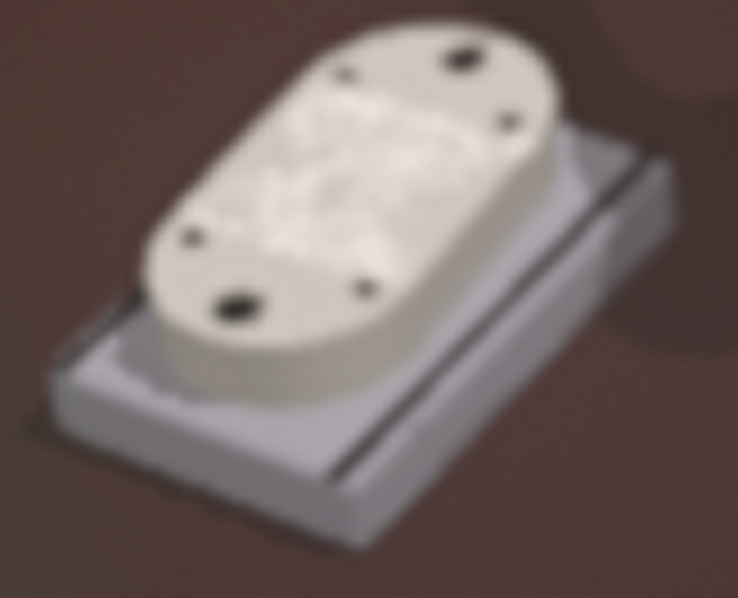

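The lines are printed flat and the stand top is level, with free margin on both long sides (crop px 480,330). I'm moving back to the cover and turning 16°.

>>> {"fn": "arm_command", "kwargs": {"deltas": [[0.0065, 0, -0.03, 0], [0.0065, 0, -0.03, 0], [0.0065, 0, -0.03, 0], [0.0065, 0, -0.03, 0], [0.0065, 0, -0.03, 0]]}}

```text
time: 28.4
tool_pos: [632.5, 41.6, 124.7]
tcp_rot: [-1.571, 0.0, -0.21]
contact_force: [0.2, -0.3, -0.3]
grip_width: 91.9
```

>>> {"fn": "arm_command", "kwargs": {"deltas": [[0.0065, 0, -0.03, 0], [0.0065, 0, -0.03, 0], [0.0065, 0, -0.03, 0], [0.0065, 0, -0.03, 0], [0.0065, 0, -0.03, 0]]}}

```text
time: 28.9
tool_pos: [633.0, -111.9, 124.7]
tcp_rot: [-1.571, 0.0, -0.21]
contact_force: [0.2, -0.2, -0.6]
grip_width: 91.6
```

>>> {"fn": "arm_command", "kwargs": {"deltas": [[0.0065, 0, -0.03, 0], [0.0065, 0, -0.03, 0], [0, 0, 0, 8], [0, 0.02, 0, 8], [0, 0.03, 0, 0]]}}

```text
time: 29.4
tool_pos: [634.6, -173.1, 76.1]
tcp_rot: [-1.57, -0.005, -0.494]
contact_force: [1.3, 0.2, -0.2]
grip_width: 91.9
```

```bash
python3 st.py
```

```text
29.55 [ 631.98 -171.62   72.91] [-1.57  0.   -0.49] [0.34 0.03 1.23] 91.72130300681208
```

>>> {"fn": "arm_command", "kwargs": {"deltas": [[0.0015, 0.015, 0.0008, 0], [0, 0.015, 0, 0], [0, 0.008, 0, 0], [0, 0.003, 0, 0], [0, 0, 0, 0]]}}

```text
time: 30.05
tool_pos: [634.8, -172.0, 33.3]
tcp_rot: [-1.571, 0.001, -0.489]
contact_force: [-0.2, 0.8, 0.5]
grip_width: 91.8
```

```bash
python3 st.py
```

```text
30.2 [ 635.44 -172.26   34.44] [-1.57 -0.   -0.49] [-0.01  0.46  0.4 ] 91.7003983401866
```

>>> {"fn": "arm_command", "kwargs": {"deltas": [[-0.0018, 0.003, -0.0003, 0], [0, 0, 0, 0], [0, 0, 0, 0], [0, 0, 0, 0], [0, 0, 0, 0]], "claw": 150}}

```text
time: 30.7
tool_pos: [633.3, -171.6, 30.9]
tcp_rot: [-1.571, -0.0, -0.489]
contact_force: [0.2, -0.2, 0.1]
grip_width: 57.6
```

>>> {"fn": "arm_command", "kwargs": {"deltas": [[0, 0, 0, 0], [0, 0, 0, 0], [0, 0, 0, 0]]}}

```text
time: 31.0
tool_pos: [633.3, -171.6, 30.9]
tcp_rot: [-1.571, -0.0, -0.489]
contact_force: [-0.1, -0.3, 1.1]
grip_width: 57.8
```

>>> {"fn": "arm_command", "kwargs": {"deltas": [[0, 0, 0, 0], [0, -0.006, 0, 0], [0, -0.014, 0, 0], [0, -0.025, 0, 0], [0, -0.025, 0, 0]]}}

```text
time: 31.5
tool_pos: [633.0, -171.3, 101.9]
tcp_rot: [-1.571, 0.001, -0.49]
contact_force: [0.5, -0.8, -3.1]
grip_width: 57.7
```

>>> {"fn": "arm_command", "kwargs": {"deltas": [[0, 0, 0, 0], [-0.0142, 0, 0.0115, 0], [-0.03, 0, 0.0243, 0], [-0.03, 0, 0.0243, 0], [-0.03, 0, 0.0243, 0]]}}

```text
time: 32.0
tool_pos: [579.7, -46.8, 99.9]
tcp_rot: [-1.571, 0.001, -0.49]
contact_force: [0.2, 0.0, -2.8]
grip_width: 58.1
```

>>> {"fn": "arm_command", "kwargs": {"deltas": [[-0.03, 0, 0.0243, 0], [-0.03, 0, 0.0243, 0], [-0.03, 0, 0.0243, 0], [-0.03, 0, 0.0243, 0], [-0.03, 0, 0.0243, 0]]}}

```text
time: 32.5
tool_pos: [504.5, 131.0, 100.2]
tcp_rot: [-1.571, 0.001, -0.49]
contact_force: [-0.1, -0.7, -2.5]
grip_width: 57.5
```

>>> {"fn": "arm_command", "kwargs": {"deltas": [[-0.03, 0, 0.0243, 0], [-0.03, 0, 0.0243, 0], [-0.03, 0, 0.0243, 0], [-0.03, 0, 0.0243, 0], [-0.014, 0, 0.0115, 0]]}}

```text
time: 33.0
tool_pos: [436.5, 291.0, 100.2]
tcp_rot: [-1.571, 0.001, -0.487]
contact_force: [-0.1, -0.1, -4.3]
grip_width: 57.4
```

>>> {"fn": "arm_command", "kwargs": {"deltas": [[0, 0, 0, -4], [0, 0, 0, -8], [0, 0, 0, -8], [0, 0, 0, -8], [0, 0, 0, -8]]}}

```text
time: 33.5
tool_pos: [438.0, 288.5, 100.1]
tcp_rot: [-1.571, 0.001, 0.145]
contact_force: [0.5, 0.5, -3.3]
grip_width: 57.8
```

>>> {"fn": "arm_command", "kwargs": {"deltas": [[0, 0, 0, -8], [0, 0, 0, -8], [0, 0, 0, -8], [0, 0, 0, -6.7], [0, 0, 0, 0]]}}

```text
time: 34.0
tool_pos: [438.1, 288.5, 100.2]
tcp_rot: [-1.57, 0.001, 0.676]
contact_force: [0.2, -0.7, -2.9]
grip_width: 58.2
```

```bash
python3 st.py
python3 - <<'E'
from h import *
b=cap('scene')
cv2.imwrite('pics/j.png',cv2.resize(b['img'][140:240,370:500],None,fx=5,fy=5,interpolation=2)[:,:,::-1])
E
```

```text
34.15 [438.32 288.57 100.5 ] [-1.57  0.    0.67] [ 0.37 -0.3  -2.93] 57.777318269758645
```

View pics/j.png

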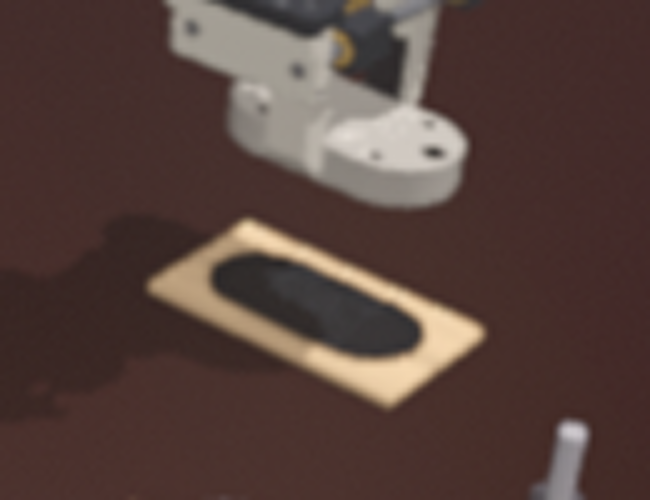

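The cover hangs level above its outline (crop px 320,305) and parallel to it, so I'm lowering it.

>>> {"fn": "arm_command", "kwargs": {"deltas": [[0, 0.02, 0, 0], [0, 0.025, 0, 0], [0, 0.02, 0, 0], [0, 0.012, 0, 0], [0, 0.003, 0, 0]]}}

```text
time: 34.7
tool_pos: [437.9, 288.3, 19.6]
tcp_rot: [-1.57, 0.002, 0.674]
contact_force: [0.0, 0.5, -3.6]
grip_width: 57.9
```

>>> {"fn": "arm_command", "kwargs": {"deltas": [[0, 0, 0, 0], [0, 0, 0, 0], [0, 0.001, 0, 0], [0, 0, 0, 0], [0, 0, 0, 0]]}}

```text
time: 35.2
tool_pos: [438.7, 288.8, 20.2]
tcp_rot: [-1.571, -0.001, 0.675]
contact_force: [0.2, 0.5, -3.5]
grip_width: 57.9
```

>>> {"fn": "arm_command", "kwargs": {"deltas": [[0, 0.001, 0, 0], [0, 0, 0, 0], [0, 0, 0, 0]]}}

```text
time: 35.5
tool_pos: [438.5, 288.6, 18.8]
tcp_rot: [-1.571, 0.0, 0.675]
contact_force: [-0.3, -0.7, -3.0]
grip_width: 57.7
```

>>> {"fn": "arm_command", "kwargs": {"deltas": [[0, 0.001, 0, 0], [0, 0, 0, 0], [0, 0, 0, 0]]}}

```text
time: 35.8
tool_pos: [438.6, 288.7, 17.8]
tcp_rot: [-1.571, 0.0, 0.675]
contact_force: [-0.0, 0.1, -3.0]
grip_width: 57.5
```

>>> {"fn": "arm_command", "kwargs": {"deltas": [[0, 0.0008, 0, 0], [0, 0, 0, 0], [0, 0, 0, 0]]}}

```text
time: 36.1
tool_pos: [438.5, 288.6, 17.0]
tcp_rot: [-1.571, 0.0, 0.675]
contact_force: [-0.1, -0.2, -3.3]
grip_width: 57.8
```

>>> {"fn": "arm_command", "kwargs": {"deltas": [[0, 0.0005, 0, 0], [0, 0, 0, 0], [0, 0, 0, 0]]}}

```text
time: 36.4
tool_pos: [438.6, 288.7, 16.9]
tcp_rot: [-1.571, -0.0, 0.675]
contact_force: [-2.1, -1.3, 4.0]
grip_width: 57.5
```

Contact, so I release, lift clear and check all four.

>>> {"fn": "arm_command", "kwargs": {"deltas": [[0, 0, 0, 0], [0, 0, 0, 0], [0, 0, 0, 0], [0, 0, 0, 0], [0, 0, 0, 0]], "claw": 0}}

```text
time: 36.9
tool_pos: [438.6, 288.7, 16.5]
tcp_rot: [-1.571, -0.0, 0.675]
contact_force: [0.1, 0.4, -0.4]
grip_width: 90.5
```

>>> {"fn": "arm_command", "kwargs": {"deltas": [[0, -0.01, 0, 0], [0, -0.03, 0, 0], [0, -0.045, 0, 0], [0, -0.045, 0, 0], [0, -0.03, 0, 0]]}}

```text
time: 37.4
tool_pos: [439.2, 289.0, 180.5]
tcp_rot: [-1.572, -0.004, 0.675]
contact_force: [0.7, -0.1, -0.9]
grip_width: 92.0
```

>>> {"fn": "arm_command", "kwargs": {"deltas": [[0, 0, -0.03, 0], [0, 0, -0.04, 0], [0, 0, -0.04, 0], [0, 0, -0.03, 0], [0, 0, 0, 0]]}}

```text
time: 37.9
tool_pos: [528.1, 176.4, 177.2]
tcp_rot: [-1.572, -0.001, 0.671]
contact_force: [-0.4, 0.8, 0.2]
grip_width: 91.9
```

```bash
python3 st.py
python3 - <<'E'
from h import *
a=cap('top');b=cap('scene')
r=lambda i,x,y,w,h,k:cv2.resize(i[y:y+h,x:x+w],None,fx=k,fy=k,interpolation=cv2.INTER_CUBIC)
cv2.imwrite('pics/k.png',np.vstack([r(a['img'],160,110,320,170,2.4),r(b['img'],170,180,320,110,2.4)])[:,:,::-1][:672])
im=np.vstack([r(a['img'],160,110,320,170,2),r(b['img'],170,180,320,110,2)]); cv2.imwrite('pics/k.png',im[:,:,::-1])
E
```

```text
38.05 [525.52 179.65 176.84] [-1.57 -0.    0.67] [-1.04  0.02  0.59] 91.53974936559935
```

View pics/k.png

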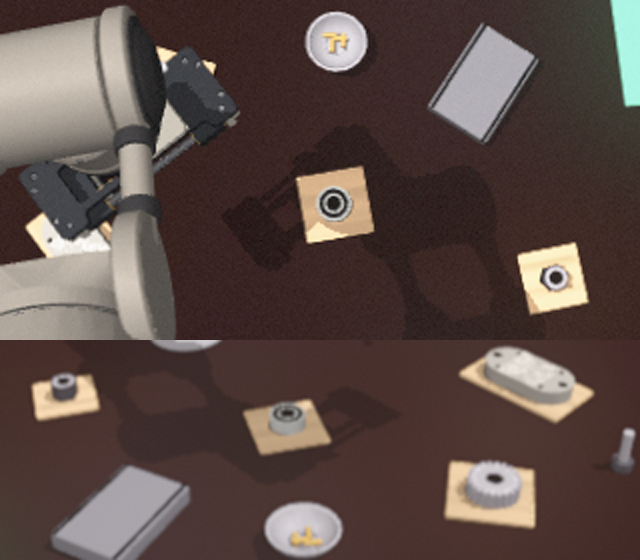

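The scene view shows all four parts upright on their boards. I'm moving the arm aside to measure the offsets from the top view.

>>> {"fn": "arm_command", "kwargs": {"deltas": [[-0.016, 0, -0.032, 0], [-0.016, 0, -0.032, 0], [-0.016, 0, -0.032, 0], [-0.016, 0, -0.032, 0], [-0.016, 0, -0.032, 0]]}}

```text
time: 38.65
tool_pos: [563.3, 4.4, 176.8]
tcp_rot: [-1.571, -0.0, 0.677]
contact_force: [0.6, -0.4, -0.2]
grip_width: 91.8
```

>>> {"fn": "arm_command", "kwargs": {"deltas": [[-0.016, 0, -0.032, 0], [-0.016, 0, -0.032, 0], [-0.016, 0, -0.032, 0], [0, 0, 0, 0], [0, 0, 0, 0]]}}

```text
time: 39.15
tool_pos: [585.8, -99.9, 176.4]
tcp_rot: [-1.57, -0.0, 0.674]
contact_force: [-0.1, 0.6, -0.0]
grip_width: 91.6
```

```bash
python3 st.py
python3 - <<'E'
from h import *
np.set_printoptions(precision=1,suppress=True)
a=cap('top')
g=cv2.cvtColor(a['img'][:,:,::-1],6)
def blobs(x,y,z,lo,hi,th=100,w=44):
  big=cv2.resize(g[y-w//2:y+w//2,x-w//2:x+w//2],None,fx=8,fy=8,interpolation=2)
  k,l,st,ce=cv2.connectedComponentsWithStats((big<th).astype(np.uint8))
  return [(st[i,4],atz(a,(ce[i]+.5)/8-.5+[x-w//2,y-w//2],z)) for i in range(1,k) if lo<st[i,4]<hi]
print('gear (631.5,195)',blobs(245,154,24,300,5000,w=30))
print('cover (438.3,289)',blobs(203,235,24,80,2500))
print('bearing',blobs(327,212,21,300,5000,w=28)); print('nut (413.3,-251)',blobs(437,249,26,300,6000,w=24))
r=lambda x,y:cv2.resize(a['img'][y-25:y+25,x-25:x+25],None,fx=6,fy=6,interpolation=2)
cv2.imwrite('pics/l.png',np.vstack([np.hstack([r(245,154),r(203,235)]),np.hstack([r(327,212),r(437,249)])])[:,:,::-1])
E
```

```text
39.3 [585.76 -98.77 176.63] [-1.57 -0.    0.68] [-0.29  0.38 -0.54] 91.4960728166961
gear (631.5,195) [(np.int32(2403), array([633.2, 197. ,  24. ])), (np.int32(398), array([620.7, 169.7,  24. ])), (np.int32(312), array([608.9, 179.5,  24. ]))]
cover (438.3,289) [(np.int32(397), array([486.8, 334.1,  24. ])), (np.int32(762), array([475.7, 319.4,  24. ])), (np.int32(100), array([476.4, 293. ,  24. ])), (np.int32(93), array([429.2, 255.8,  24. ])), (np.int32(1355), array([411.7, 244. ,  24. ])), (np.int32(692), array([403.8, 262.2,  24. ])), (np.int32(134), array([402.9, 288.4,  24. ]))]
bearing [(np.int32(620), array([509.8, -27.8,  21. ])), (np.int32(302), array([499.2,  15.4,  21. ]))]
nut (413.3,-251) [(np.int32(792), array([ 414. , -235.6,   26. ])), (np.int32(1780), array([ 414.5, -249.7,   26. ]))]
```

View pics/l.png

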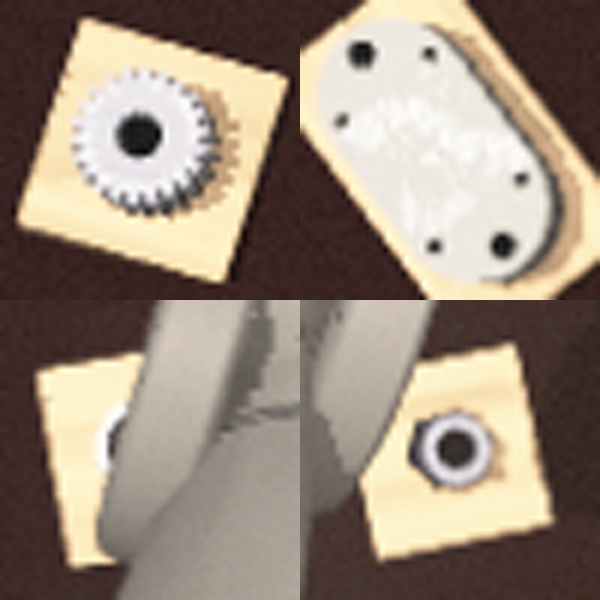

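All within about 3 mm, so I'm handing in.

```bash
python3 -c "
from plant import job
print(job.close_job())"
```

```text
the job is handed in; nothing more can be done
None
```

The pile is apart: the nut, bearing, gear and cover are each set down and released on their own boards. I lowered each part until the wrist force showed contact before opening the fingers. The job was handed in at about 39 s with the gripper open and well clear of everything; no verdict was reported.

Last checks, against a 12 mm and 12° limit:

| Part | Distance from board centre | Note |
|---|---|---|
| Nut | about 2 mm | measured in the top view |
| Gear | about 3 mm | measured in the top view |
| Cover | about 2.5 mm | long axis at 38.5° against 38.7° for its outline |
| Bearing | not measured at the end | centred by eye in the second-to-last picture; the arm hid it in the last one |

- **Camera disagreement:** heights measured from both cameras put the board tops about 5 mm too low, an error of about one scene-camera pixel. I used the top camera with the known heights; the contact heights at each set-down matched them.
- **Network misses:** the region network once marked the bearing as the cover, so I located the cover from its bolt holes instead.

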